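Reset the tripped breaker behind the locked panel of the microscope's supply console

TASK

One breaker in the microscope's supply console has tripped. Turn the key in the access panel's latch a quarter-turn clockwise, swing the panel up until it stands open, and push the one toggle that has dropped fully up, like its three neighbours; then shut the panel flush and turn the key fully back to lock it. Leave the other breakers on, and do not shift the jars, vials, dish and screwdriver around it.

Things in the scene. Friction and masses are not known exactly. Their poses are not given: they have to be found in the camera images.
- console: white sheet-metal desk console (the microscope's mains supply), 280 mm wide (y) x 280 deep (x) x 158 high, fixed to the table; origin under its centre on the table, x to its back, y to its left seen by one facing its front, i.e. looking along +x, z up. Its sloping front face begins 60 mm above the table at x = -140; behind the slope is a flat deck 157.5 mm high
- slope_foot (a point): middle of the slope's lower edge, at (-140, 0, 60) mm in the console's frame. The slope rises at 30 deg to the console's +x: up the slope is u = (0.866, 0, 0.5), outward normal n = (-0.5, 0, 0.866); it is 195 mm long. Under the panel is an opening from 25 to 165 mm up the slope, 190 mm wide (y); its floor, the carrier plate, is 26 mm below the slope
- panel_hinge (a point): middle of the access panel's hinge line, 180 mm up the slope, at (15.9, 0.0, 150.0) mm in the console's frame; the line runs along the console's y at the panel's upper edge. The panel is a bare aluminium plate 220 mm (y) x 163 mm, 4 mm thick, lying on the slope when shut
- panel_edge (a point): middle of the panel's free edge (the lower one when shut), 165 mm from the hinge line, on the panel's underside; turns with the panel: x of its frame points to the hinge, z out of the panel's outer side
- panel (a joint): opening angle of the panel, rad: 0 = shut flush, grows as its free edge swings up, stop at 2.3; at 1.57 it stands square to the slope, at 2.09 plumb. A friction hinge (0.4 N m) lets it stay wherever it is left. A cam behind it holds it shut until the key has turned more than about 1.0; it must be shut (below about 0.02) before the key will turn back
- handle_mid (a point): middle of the panel's dark steel pull handle: a straight round bar 10 mm thick, 90 mm long along the console's y, with a leg at each end; 147 mm from the hinge line, its axis 34 mm above the panel's outer side (38 mm from its underside), centred 45 mm to the -y side of the panel's middle. The panel goes on 18 mm past it to the free edge. A gripper's pads can pivot round the bar as the panel swings
- key_grip (a point): centre of the black plastic bow of the key, which stays in the latch: 26 mm (its frame's x) x 9 mm thick (y) x 26 mm along the lock's axis (z, square to the panel, outward), beginning 12 mm from the panel's outer side. Shut and locked it is at (-115.5, 60.0, 107.6) mm in the console's frame, its thickness along the console's y. The nearest handle leg is 61 mm off to its -y side
- key (a joint): angle of the key, rad: 0 = locked, 1.57 = free; it grows clockwise seen from outside the panel; friction 0.05 N m, stops at both ends
- tripped_pivot (a point): pivot of the tripped breaker's toggle, 105 mm up the slope and 22 mm below it, axis along the console's y; does not move with the toggle. Four alike white two-pole breakers (35 mm wide, 45 mm along u) stand in a row along y, 36 mm apart, flat fronts 4 mm above the pivots (along n); which place in the row is the tripped one's differs
- tripped_tip (a point): middle of the outer end of the tripped breaker's toggle, 24 mm from the pivot; the toggle is a black bar 28 mm wide (y) and 6 mm thick, and is the only one leaning down the slope
- toggle_tripped (a joint): angle of the tripped breaker's toggle, rad: 0 = right down (leaning 0.5 rad down the slope from the normal), 1.0 = right up, on (leaning 0.5 rad up the slope), stops at both; friction 0.02 N m, it stays where it is left
- toggle_second (a joint): the same for the toggle of another breaker of the row, which starts up (on)
- toggle_third (a joint): the same for the toggle of another breaker of the row, which starts up (on)
- toggle_fourth (a joint): the same for the toggle of another breaker of the row, which starts up (on)
- vial_a: bystander: glass vial with a metal cap, 25 mm in diameter, 54 high, standing in front of the console; origin at its foot
- vial_b: bystander: glass vial with a metal cap, 25 mm in diameter, 54 high, standing in front of the console; origin at its foot
- vial_c: bystander: glass vial with a metal cap, 25 mm in diameter, 54 high, standing in front of the console; origin at its foot
- jar_a: bystander: glass jar with lid, 98 mm in diameter, 118 high, on the console's +y side; origin at its foot
- jar_b: bystander: glass jar with lid, 98 mm in diameter, 118 high, to the front and -y side of the console; origin at its foot
- dish: bystander: covered glass dish, 94 mm in diameter, 16 high, on the console's flat deck; origin under its middle
- driver: bystander: screwdriver lying on the table in front of the vials

How it is judged:
By the outcome, as a careful person would: the job done as asked, in the order asked, and still so for the second after the job is handed in, with the robot touching nothing.
It also fails if it takes over 72 s, if anything falls off the work surface, if the arm or the gripper's body presses on something with over 40 N, if the wrist force passes 120 N, or if a joint passes its speed limit or range.

ROBOT

A 6-joint arm with a two-finger parallel gripper is mounted at the origin on the work surface. World frame = base frame: x ahead of the robot, y to its left, z up, the work surface at z = 0. Lengths are in m, angles in rad, forces in N, time in s.
With the tool pointing down it reaches from about 0.3 to 0.825 m from the base axis. Payload 5.4 kg.
Tool frame: the origin (TCP) lies midway between the tips of the shut fingers; the grasp point (between the pads) lies 19 mm behind it; z points along the fingers, y is the line along which they close (so a half turn about z gives the same grasp; the last joint's range is limited). The gripper opens to 92 mm and grips with 3 to 60 N. Pads are 20 mm wide; open, the fingers measure 128 mm over their backs; the gripper's body (75 mm by 189 mm) begins 69 mm behind the grasp point.
Start: joints at [-1.323, 0.158, 1.597, -0, 1.386, -0.21], TCP at [0.254, -0.516, 0.215] pointing down, gripper open.
Joint ranges: [-2.91, 2.91], [-0.94, 2.29], [0.18, 2.7], [-1.29, 4.43], [0.17, 2.64], [-3, 3]. Speed limits (rad/s): [2.57, 2.57, 3.14, 3.14, 3.14, 3.14].

INTERFACE

Orientations are given as a unit quaternion [x, y, z, w].
In Python, from cell import env, camera, workorder gives the robot as it stands. The module is installed in compiled form; this text tells all that it offers.
- The arm moves only by the shell command python3 -m creep 'ROWS' [OPENING] [FORCE]. ROWS is JSON, a list of rows, each a list of 4 numbers: the shift along the tool's x, y, z as a fraction of full scale, then the turn about the tool's z as a fraction of full scale. A call has exactly 8 rows; each row shifts and turns the commanded pose from where the row before left it, along the tool's axes as they then stand; what a row does not reach is not made up. Full scale, the value 1, is 4 cm for a shift and 120 degrees for a turn. A row lasts 1/8 s, in which the tool goes at most 62.5 mm and 10.7 degrees, less where a joint would pass 70% of its speed; a pose out of reach is approached as far as the arm can. A call with a number of a shift or a turn outside -1 to 1 is refused whole. A call with a gripper value outside its range is refused whole. OPENING is the gripper's target within -1 to 1 (shut at 1, half-way at 0, fully open at -1), set as the call begins (- or left out, the last holds). The fingers move at their own pace and stop on an object; FORCE is the grip in N (left out, the last holds). Time passes only in rows, so rows that do not move let the fingers close, or fill a call up. It gives the time, the measured TCP pose, the force, the opening and the grip force at its end, in the units of the state.
- env.observe(): the state, without advancing time (a new reading comes with each control period).
- camera(name): name is "scene" or "side" or "wrist"; returns a dict with "pixels" (400x640x3 uint8, red, green, blue), "fx", "fy", "cx", "cy" (pixels), "R" (3x3) and "t" (3): a world point X has camera coordinates R X + t. Camera axes: x right, y down, z forward; pixel columns grow to the right and rows downward; lengths in m; the calibration is good to about 2 mm. A picture is of the moment at which its call begins. There is no depth.
- workorder.job_done(): hands the job in; it is judged then, once.
The state is a dict: "clock": time; "joint_positions": joint angles; "dq": joint speeds; "tau": joint torques, N m; "tcp_pos": TCP position; "tool_rot": TCP orientation; "force": force on the tool from outside, world axes, zero at the start; "torque": the same for the moment, N m; "finger_gap": opening from 0.0 (shut) to 1.0 (fully open); "grasp_force": force on a finger pad.
Only numpy, scipy, OpenCV 4.12 (cv2) and the standard library are available. Lean on these libraries where they do the work, as an engineer would, in place of code of your own. Each camera call takes 0.05 s, during which the arm holds its last target. There are 200 camera calls.

## Working session

There is one attempt and no reset: what is moved stays moved. The work goes in short steps, Python scripts to look and compute and a shell command to move; the robot and the scene stay as the last step left them, time stands still between calls to the robot, and variables do not carry over. Pictures are saved under pics/ and viewed, at most 10 in all, crops included, and the job is handed in when it is done.

```bash
mkdir -p pics; python3 - <<'E'
from cell import env,camera
import cv2,numpy as np
print(env.observe())
for n in ("scene","side"):
    c=camera(n); cv2.imwrite(f"pics/{n}0.png",c["pixels"][:,:,::-1]); np.savez(f"{n}0.npz",**c)
    print(n,c["fx"],c["cx"],c["cy"],c["R"],c["t"])
E
```

```text
{'clock': 0.0, 'joint_positions': array([-1.32313239e+00,  1.59064125e-01,  1.59818573e+00, -1.44562573e-06,
        1.38614000e+00, -2.10089388e-01]), 'dq': array([-5.73662380e-04,  3.45367459e-05,  1.01791167e-03, -9.31826107e-06,
        3.95429525e-04, -8.95876154e-04]), 'tau': array([-9.43289670e-04, -3.85569334e+01, -3.22109807e+01,  6.99879485e-02,
        3.78710486e-02, -1.44606861e-04]), 'tcp_pos': array([ 0.25394984, -0.51522312,  0.2136337 ]), 'tool_rot': array([ 9.73921453e-01,  2.26883661e-01, -1.75915789e-05, -8.98430656e-04]), 'force': array([-0.86866132,  0.26888595, -0.41252687]), 'torque': array([ 0.04076663,  0.02398635, -0.0120126 ]), 'grasp_force': 0.0, 'finger_gap': 1.0042252489891041}
scene 449.1019713574713 315.8641073474918 196.71895249775486 [[ 0.32624285  0.94523672 -0.00965145]
 [ 0.75566923 -0.26692167 -0.59809434]
 [-0.56791691  0.1878307  -0.80136759]] [-0.21647609 -0.37005549  1.31424662]
side 405.2082975783469 318.04421580751267 201.74969519839755 [[-0.99430506 -0.1054304   0.01555247]
 [-0.08962525  0.74828826 -0.6572914 ]
 [ 0.05766077 -0.65494206 -0.75347603]] [0.56283253 0.10764501 0.85202456]
```

View pics/scene0.png

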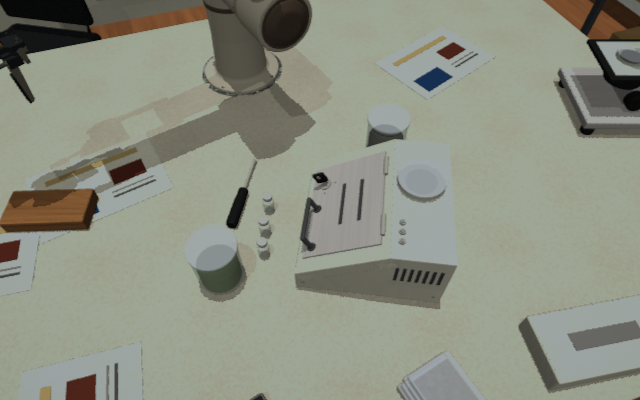

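View pics/side0.png

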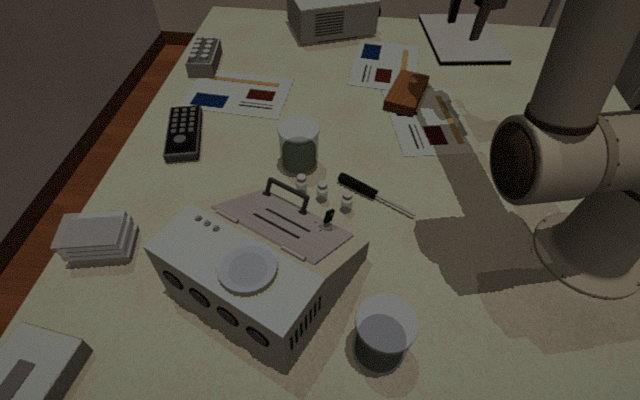

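The scene view shows the console with its front to image left: handle at about (303–318, 203–248) and key at (320,180). In the side view the handle is at about (265–308, 180–210) and the key at (328,216). Next I'll zoom both views and triangulate from dark masks.

```bash
cat > h.py <<'E'
import numpy as np,cv2
from scipy.spatial.transform import Rotation as Rot
def ray(c,p):
    d=np.array([(p[0]-c["cx"])/c["fx"],(p[1]-c["cy"])/c["fy"],1.]);R=np.array(c["R"]);return -R.T@c["t"],R.T@d
def plane(c,p,z):
    o,d=ray(c,p);return o+d*(z-o[2])/d[2]
def tri(c1,p1,c2,p2):
    o1,d1=ray(c1,p1);o2,d2=ray(c2,p2);s=np.linalg.lstsq(np.c_[d1,-d2],o2-o1,rcond=None)[0]
    a,b=o1+s[0]*d1,o2+s[1]*d2;return (a+b)/2,np.linalg.norm(a-b)
def proj(c,X):
    q=np.array(c["R"])@X+c["t"];return np.array([c["fx"]*q[0]/q[2]+c["cx"],c["fy"]*q[1]/q[2]+c["cy"]])
E
python3 - <<'E'
from h import *
s=dict(np.load("scene0.npz"));d=dict(np.load("side0.npz"))
for n,c,(x0,x1,y0,y1) in (("scene",s,(290,350,165,260)),("side",d,(255,350,170,235))):
    g=c["pixels"].max(2)[y0:y1,x0:x1]; 
    k,l,st,ce=cv2.connectedComponentsWithStats((g<70).astype(np.uint8))
    for i in range(1,k):
        if st[i,4]>8: print(n,st[i]+[x0,y0,0,0,0],ce[i]+[x0,y0])
a=cv2.resize(s["pixels"][130:310,285:465],(540,540),interpolation=cv2.INTER_CUBIC)[:,:,::-1]
b=cv2.resize(d["pixels"][165:375,140:380],(640,560),interpolation=cv2.INTER_CUBIC)[:,:,::-1]
cv2.imwrite("pics/a.png",a);
o=np.zeros((600,800,3),np.uint8);o[:400,:400]=cv2.resize(s["pixels"][155:255,290:390],(400,400),interpolation=2)[:,:,::-1];o[:320,400:]=cv2.resize(d["pixels"][165:245,255:355],(400,320),interpolation=2)[:,:,::-1]
cv2.imwrite("pics/z.png",o)
E
```

```text
scene [313 173  15  10 104] [320.15384615 177.61538462]
scene [339 184   7  40  82] [341.74390244 203.97560976]
scene [301 198  20  53 323] [308.23219814 223.11145511]
side [283 170  32   7 145] [297.36551724 172.12413793]
side [338 173  12  17 152] [343.99342105 180.17763158]
side [262 178  47  37 382] [288.41361257 192.96858639]
side [297 179   9   4  19] [300.68421053 180.31578947]
side [318 186   9   4  16] [321.625  187.6875]
side [316 196  10   8  50] [320.7  199.24]
side [343 196   7   4  14] [346.         198.07142857]
side [287 201   9   5  10] [291.1 203.2]
side [340 207  10   7  55] [344.63636364 209.69090909]
side [266 208  44  24 110] [287.59090909 219.7       ]
side [323 209  12  18 131] [328.19847328 217.51145038]
side [255 213  40  22 107] [273.57943925 224.12149533]
```

View pics/z.png

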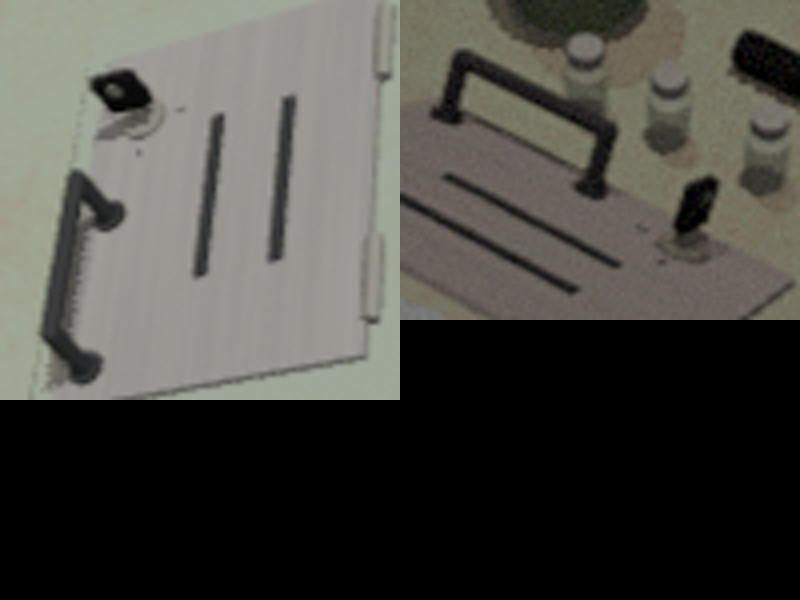

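Left (scene): handle bends at (308.8,200) and (302.5,238), key bow at (320.5,177.5). Right (side): bends at (307,198) and (270.5,179.5), key bow at (329.2,216.3).

```bash
python3 - <<'E'
from h import *
from scipy.optimize import least_squares
s=dict(np.load("scene0.npz"));d=dict(np.load("side0.npz"))
P=[((308.7,200),(307,198)),((302.5,238),(270.5,179.5)),((320.4,177.5),(328.8,216.8))]
L=np.array([[-130.4,-5,109.4],[-130.4,-85,109.4],[-115.5,60,107.6]])/1e3
W=[]
for p,q in P:
    X,g=tri(s,p,d,q);W.append(X);print(X.round(4),"gap",round(g,4))
W=np.array(W);print("dists",np.linalg.norm(W[0]-W[1]),np.linalg.norm(W[0]-W[2]),np.linalg.norm(L[0]-L[2]))
a=L[:,:2]-L[:,:2].mean(0);b=W[:,:2]-W[:,:2].mean(0)
yaw=np.arctan2((a[:,0]*b[:,1]-a[:,1]*b[:,0]).sum(),(a*b).sum())
R=Rot.from_euler('z',yaw).as_matrix();t=(W-L@R.T).mean(0)
print("yaw",np.degrees(yaw),"t",t,"res",(W-L@R.T-t).round(4))
for nm,l in dict(deck_my_back=(.14,-.14,.1575),deck_py_back=(.14,.14,.1575),foot_my=(-.14,-.14,0),hinge_my=(.0139,-.11,.153),topfront_py=(.0289,.14,.1575),dmyf=(.0289,-.14,.1575)).items():
    X=R@np.array(l)+[t[0],t[1],0];print(nm,proj(s,X).round(1),proj(d,X).round(1))
np.savez("pose.npz",yaw=yaw,t=[t[0],t[1],0])
n=R@[-.5,0,.866];print("n",n, "wrist tool z=-n")
for nm,p,z in(("vial1",(268,200),.054),("v2",(264,222),.054),("v3",(262,243),.054),("jar_a",(388,118),.118),("jar_b",(213,243),.118)):
    X=plane(s,p,z);print(nm,X,"in console",(R.T@(X-[t[0],t[1],0])).round(3))
E
```

```text
[0.5883 0.0119 0.1083] gap 0.0
[ 0.6686 -0.0276  0.1097] gap 0.0011
[0.5414 0.0534 0.1077] gap 0.0006
dists 0.08952947478285923 0.06266359291137547 0.06671019412353707
yaw 63.22507452236767 t [ 6.47024561e-01  1.29082206e-01 -2.25889419e-04] res [[-0.0044  0.0015 -0.0008]
 [ 0.0045 -0.002   0.0005]
 [-0.0001  0.0004  0.0003]]
deck_my_back [456.6 266.1] [142.  246.3]
deck_py_back [449.6 144.3] [281.9 338.7]
foot_my [295.5 287.2] [258.9 201.7]
hinge_my [381.4 243.7] [210.1 206.5]
topfront_py [394.8 139.4] [324.8 279.5]
dmyf [389.7 258.5] [191.2 203.1]
n [-0.22524344 -0.44639153  0.866     ] wrist tool z=-n
vial1 [ 0.52094957 -0.05893175  0.054     ] in console [-0.225  0.028  0.054]
v2 [ 0.57285006 -0.08180284  0.054     ] in console [-0.222 -0.029  0.054]
v3 [ 0.62031971 -0.09874507  0.054     ] in console [-0.215 -0.079  0.054]
jar_a [0.43596613 0.25301333 0.118     ] in console [0.016 0.244 0.118]
jar_b [ 0.62964778 -0.18746255  0.118     ] in console [-0.29  -0.127  0.118]
```

```bash
cat >> h.py <<'E'
def pose():
    p=np.load("pose.npz");return float(p["yaw"]),Rot.from_euler('z',float(p["yaw"])).as_matrix(),p["t"]
def go(con=None,yang=None,tcp=None):
    """shift in present tool axes and turn (units of full scale) to console point con(mm) with tool-y at angle yang (deg rel. console x)"""
    from cell import env
    s=env.observe();T=Rot.from_quat(s["tool_rot"]).as_matrix();yaw,R,t=pose()
    X=R@(np.array(con)/1e3)+t if con is not None else np.array(tcp)
    d=T.T@(X-s["tcp_pos"])/.04
    y=np.degrees(np.arctan2(T[1,1],T[0,1]))-np.degrees(yaw)
    print("t",round(s["clock"],2),"console tcp",(R.T@(s["tcp_pos"]-t)*1e3).round(1),"tilt",T[:,2].round(3),"yang",round((y+180)%360-180,1),"F",s["force"].round(1),"gap",round(s["finger_gap"]*92,1),s["grasp_force"])
    print("shift units",d.round(2),"|turn",None if yang is None else round(((y-yang+180)%360-180)/120,3),"| target",X.round(3))
E
python3 - <<'E'
from h import *
s=dict(np.load("scene0.npz"));d=dict(np.load("side0.npz"))
W=np.array([[.5883,.0119,.1083],[.6686,-.0276,.1097],[.5414,.0534,.1077]])
L=np.array([[-130.4,0,109.4],[-130.4,-90,109.4],[-115.5,60,107.6]])/1e3
a=L[:,:2]-L[:,:2].mean(0);b=W[:,:2]-W[:,:2].mean(0)
yaw=np.arctan2((a[:,0]*b[:,1]-a[:,1]*b[:,0]).sum(),(a*b).sum())
R=Rot.from_euler('z',yaw).as_matrix();t=(W-L@R.T).mean(0);t[2]=0
print(np.degrees(yaw),t,(W-L@R.T-t).round(4))
np.savez("pose.npz",yaw=yaw,t=t)
for nm,l in dict(deck_my_back=(.14,-.14,.1575),deck_py_back=(.14,.14,.1575),foot_my=(-.14,-.14,0),hinge_my=(.0139,-.11,.153)).items():
    X=R@np.array(l)+t;print(nm,proj(s,X).round(1),proj(d,X).round(1))
go((-117,60,200),-90)
E
python3 - <<'E'
import cv2,numpy as np
o=np.zeros((400,800,3),np.uint8)
a=np.load("scene0.npz")["pixels"];b=np.load("side0.npz")["pixels"]
o[:,:400]=cv2.resize(a[200:300,365:465],(400,400),interpolation=2)[:,:,::-1]
o[:,400:]=cv2.resize(b[200:300,140:240],(400,400),interpolation=2)[:,:,::-1]
cv2.imwrite("pics/corner.png",o)
E
```

```text
63.24599044204959 [0.64696904 0.12907365 0.        ] [[ 0.     -0.0007 -0.0011]
 [-0.      0.0003  0.0003]
 [ 0.      0.0005  0.0001]]
deck_my_back [456.6 266. ] [142.  246.4]
deck_py_back [449.6 144.3] [282.  338.6]
foot_my [295.5 287.2] [258.9 201.7]
hinge_my [381.4 243.7] [210.2 206.6]
t 0.1 console tcp [-752.3   60.9  213.7] tilt [-0.     0.002 -1.   ] yang -127.0 F [0.4 0.8 0.1] gap 92.1 0.0
shift units [12.69 -9.54  0.36] |turn -0.308 | target [0.541 0.052 0.2  ]
```

View pics/corner.png

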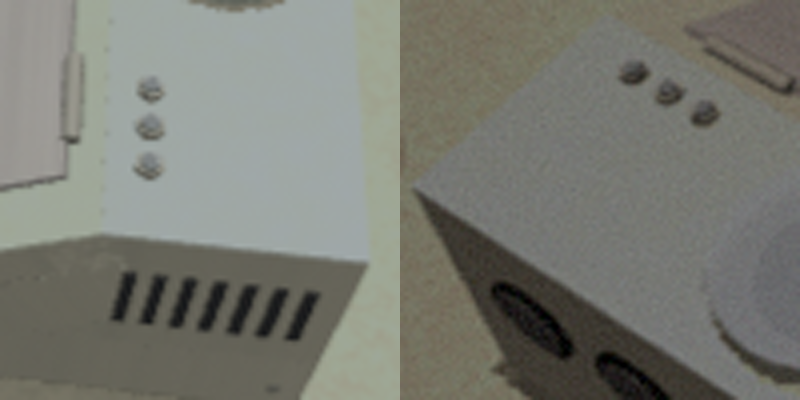

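The deck's back corner in the crops is at (457,265.8) in the scene and (143,246.8) in the side view. Both are within 1 px of the predictions, so the pose is good. Moving above the key.

```bash
python3 -m creep '[[0.79,-0.6,0,0],[0.79,-0.6,0,0],[0.79,-0.6,0,0],[0.79,-0.6,0,0],[0.79,-0.6,0,0],[0.79,-0.6,0,0],[0.79,-0.6,0,0],[0.79,-0.6,0,0]]' 0.13 10
python3 -m creep '[[0.79,-0.6,0,0],[0.79,-0.6,0,0],[0.79,-0.6,0,0],[0.79,-0.6,0,0],[0.79,-0.6,0,0],[0.79,-0.6,0,0],[0.79,-0.6,0,0],[0.79,-0.6,0,0]]'
python3 -m creep '[[0,0,0,-0.077],[0,0,0,-0.077],[0,0,0,-0.077],[0,0,0,-0.077],[0,0,0,0],[0,0,0,0],[0,0,0,0],[0,0,0,0]]'
python3 - <<'E'
from h import *
from cell import camera
go((-117,60,150),-90)
c=camera("wrist");np.savez("w1.npz",**c);cv2.imwrite("pics/w1.png",c["pixels"][:,:,::-1])
yaw,R,t=pose()
for l in ((-115.5,60,107.6),(-122,60,118.9),(-130.4,0,109.4)):print(l,proj(c,R@(np.array(l)/1e3)+t).round(1))
E
```

```text
clock: 1.1
tcp_pos: [0.3962, -0.2304, 0.2142]
tool_rot: [0.974, 0.227, -0.0, -0.0]
force: [0.0, -0.3, 0.2]
finger_gap: 0.438
grasp_force: 0.0
clock: 2.1
tcp_pos: [0.5381, 0.0534, 0.2141]
tool_rot: [0.974, 0.227, -0.0, -0.0]
force: [-0.1, -0.7, -0.3]
finger_gap: 0.437
grasp_force: 0.0
clock: 3.1
tcp_pos: [0.5379, 0.0521, 0.2146]
tool_rot: [0.852, 0.524, 0.0, -0.0]
force: [-0.3, 0.7, 0.4]
finger_gap: 0.436
grasp_force: 0.0
t 3.1 console tcp [-117.8   62.7  214.6] tilt [-0.  0. -1.] yang -90.1 F [-0.3  0.7  0.4] gap 40.1 0.0
shift units [0.02 0.07 1.61] |turn -0.001 | target [0.541 0.052 0.15 ]
(-115.5, 60, 107.6) [323.9 192.6]
(-122, 60, 118.9) [324.1 202.3]
(-130.4, 0, 109.4) [385.8 207.7]
```

View pics/w1.png

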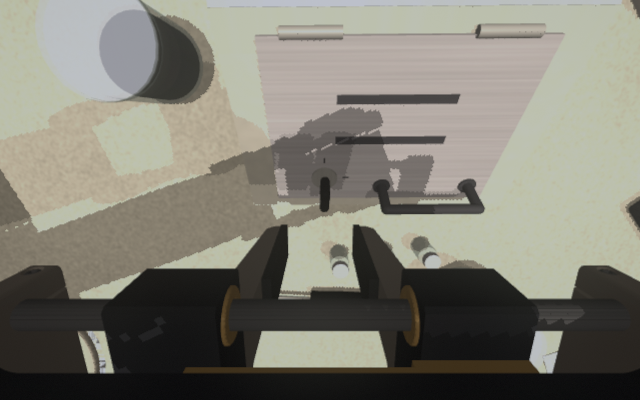

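The key in the wrist view is at (324, 178–210) and the handle's near bend at (384,208), matching the predictions within about 2 px. Descending to grip the top of the bow.

```bash
python3 -m creep '[[0.02,0.07,0.36,0],[0,0,0.36,0],[0,0,0.36,0],[0,0,0.36,0],[0,0,0.36,0],[0,0,0.36,0],[0,0,0.36,0],[0,0,0.32,0]]'
python3 -m creep '[[0,0,0,0],[0,0,0,0],[0,0,0,0],[0,0,0,0],[0,0,0,0],[0,0,0,0],[0,0,0,0],[0,0,0,0]]' 1 10
python3 - <<'E'
from h import *
go((-117,60,101),-90)
E
```

```text
clock: 4.15
tcp_pos: [0.5407, 0.0516, 0.1]
tool_rot: [0.852, 0.524, -0.0, -0.0]
force: [-0.0, -0.3, 1.1]
finger_gap: 0.436
grasp_force: 0.0
clock: 5.15
tcp_pos: [0.5422, 0.0513, 0.1019]
tool_rot: [0.852, 0.524, 0.001, 0.001]
force: [4.9, -1.3, 1.1]
finger_gap: 0.095
grasp_force: 10.0
t 5.15 console tcp [-116.7   58.6  101.9] tilt [ 0.003 -0.001 -1.   ] yang -90.1 F [ 4.9 -1.3  1.1] gap 8.8 10.001977533102036
shift units [-0.01 -0.04  0.02] |turn -0.001 | target [0.541 0.052 0.101]
```

```bash
python3 -m creep '[[0,0.03,0,0.06],[0,0,0,0.08],[0,0,0,0.08],[0,0,0,0.08],[0,0,0,0.08],[0,0,0,0.08],[0,0,0,0.08],[0,0,0,0.08]]'
python3 -m creep '[[0,0,0,0.07],[0,0,0,0.07],[0,0,0,0.02],[0,0,0,0],[0,0,0,0],[0,0,0,0],[0,0,0,0],[0,0,0,0]]'
python3 - <<'E'
from h import *
go((-117,60,101),180)
from cell import env;print(env.observe()["torque"])
E
```

```text
clock: 6.15
tcp_pos: [0.5412, 0.0509, 0.1015]
tool_rot: [0.995, -0.1, -0.001, 0.0]
force: [-1.7, -1.3, 5.2]
finger_gap: 0.191
grasp_force: 10.8
clock: 7.15
tcp_pos: [0.5413, 0.051, 0.1016]
tool_rot: [0.965, -0.262, -0.001, 0.0]
force: [-1.3, -1.5, 5.3]
finger_gap: 0.194
grasp_force: 10.6
t 7.15 console tcp [-117.3   59.2  101.6] tilt [-0.001 -0.    -1.   ] yang 176.4 F [-1.3 -1.5  5.3] gap 17.9 10.619965736386803
shift units [-0.02 -0.01  0.02] |turn -0.03 | target [0.541 0.052 0.101]
[0.00401166 0.26209769 0.18479668]
```

```bash
python3 -m creep '[[0,0,0,-0.02],[0,0,-0.05,-0.01],[0,0,-0.1,0],[0,0,-0.4,0],[0,0,-0.5,0],[0,0,-0.5,0],[0,0,0,0],[0,0,0,0]]' 0.39 10
python3 - <<'E'
from h import *
go((-130.4,-45,130),180)
from cell import camera
c=camera("wrist");np.savez("w2.npz",**c);cv2.imwrite("pics/w2.png",c["pixels"][:,:,::-1])
yaw,R,t=pose()
for l in ((-130.4,0,109.4),(-130.4,-90,109.4),(-122,60,118.9)):print(l,proj(c,R@(np.array(l)/1e3)+t).round(1))
E
```

```text
clock: 8.15
tcp_pos: [0.5416, 0.0511, 0.1627]
tool_rot: [0.973, -0.232, -0.0, 0.0]
force: [-0.3, 0.5, 0.1]
finger_gap: 0.307
grasp_force: 0.0
t 8.15 console tcp [-117.1   59.   162.7] tilt [-0.001  0.    -1.   ] yang 179.9 F [-0.3  0.5  0.1] gap 28.2 0.0
shift units [2.6  0.33 0.82] |turn -0.001 | target [ 0.628 -0.008  0.13 ]
(-130.4, 0, 109.4) [337.  135.3]
(-130.4, -90, 109.4) [338.7  -4. ]
(-122, 60, 118.9) [325.7 216.6]
```

View pics/w2.png

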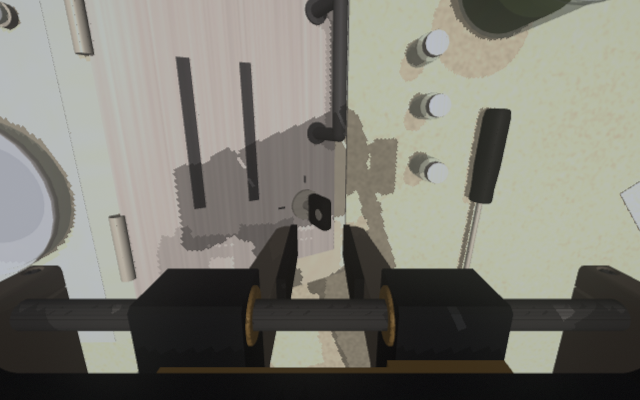

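Key bow is now turned a quarter (its width runs along the console's y, at about (320, 197–228)); the bar is at column about 339, as predicted. Going to the handle.

```bash
python3 -m creep '[[0.65,0.08,0,0],[0.65,0.08,0,0],[0.65,0.08,0,0],[0.65,0.09,0,0],[0,0,0.4,0],[0,0,0.4,0],[0,0,0.4,0],[0,0,0.4,0]]'
python3 -m creep '[[0,0,0.07,0],[0,0,0,0],[0,0,0,0],[0,0,0,0],[0,0,0,0],[0,0,0,0],[0,0,0,0],[0,0,0,0]]' 1 20
python3 - <<'E'
from h import *
go((-130.4,-45,96),180)
f=np.radians(np.arange(0,121,7.5));x=-146.3*np.cos(f)-40.6*np.sin(f);z=146.3*np.sin(f)-40.6*np.cos(f)
print(np.c_[-np.diff(x)/40,-np.diff(z)/40].round(2).tolist())
E
```

```text
clock: 9.2
tcp_pos: [0.6278, -0.0071, 0.0974]
tool_rot: [0.973, -0.232, -0.001, 0.0]
force: [0.2, 0.2, -0.2]
finger_gap: 0.306
grasp_force: 0.0
clock: 10.2
tcp_pos: [0.6283, -0.0081, 0.0961]
tool_rot: [0.973, -0.232, -0.0, 0.0]
force: [-3.2, -4.1, -2.8]
finger_gap: 0.1
grasp_force: 20.0
t 10.2 console tcp [-130.9  -45.1   96.1] tilt [-0.001 -0.001 -1.   ] yang 179.9 F [-3.2 -4.1 -2.8] gap 9.2 19.994973242282867
shift units [-0.   -0.01  0.  ] |turn -0.0 | target [ 0.628 -0.008  0.096]
[[0.1, -0.49], [0.04, -0.5], [-0.03, -0.5], [-0.09, -0.49], [-0.16, -0.47], [-0.22, -0.45], [-0.27, -0.42], [-0.32, -0.38], [-0.37, -0.33], [-0.41, -0.28], [-0.44, -0.22], [-0.47, -0.16], [-0.49, -0.1], [-0.5, -0.04], [-0.5, 0.03], [-0.49, 0.09]]
```

```bash
python3 -m creep '[[0,0.1,-0.49,0],[0,0.04,-0.5,0],[0,-0.03,-0.5,0],[0,-0.09,-0.49,0],[0,-0.16,-0.47,0],[0,-0.22,-0.45,0],[0,-0.27,-0.42,0],[0,-0.32,-0.38,0]]'
python3 - <<'E'
from h import *
go((-40.6-73.2+15.9+.6,-45,150+96+7),180)
E
```

```text
clock: 11.2
tcp_pos: [0.645, 0.0253, 0.2471]
tool_rot: [0.973, -0.232, -0.0, 0.002]
force: [-6.5, -5.9, 1.3]
finger_gap: 0.101
grasp_force: 20.0
t 11.2 console tcp [-93.5 -45.  247.1] tilt [-0.001 -0.003 -1.   ] yang 179.9 F [-6.5 -5.9  1.3] gap 9.3 19.984762966632843
shift units [ 0.    0.09 -0.15] |turn -0.001 | target [0.643 0.022 0.253]
```

```bash
python3 -m creep '[[0,-0.37,-0.33,0],[0,-0.41,-0.28,0],[0,-0.44,-0.22,0],[0,-0.47,-0.16,0],[0,-0.49,-0.1,0],[0,-0.5,-0.04,0],[0,-0.5,0.03,0],[0,-0.49,0.09,0]]'
python3 - <<'E'
from h import *
go((-40.6*.866+73.1+15.9,-45,150+126.7+20.3-13.4),180)
from cell import camera
c=camera("side");cv2.imwrite("pics/s2.png",c["pixels"][:,:,::-1])
E
```

```text
clock: 12.2
tcp_pos: [0.7128, 0.1585, 0.2887]
tool_rot: [0.973, -0.232, 0.002, -0.001]
force: [-1.2, -3.8, 1.4]
finger_gap: 0.1
grasp_force: 20.0
t 12.2 console tcp [ 55.9 -45.6 288.7] tilt [ 0.005  0.001 -1.   ] yang 180.0 F [-1.2 -3.8  1.4] gap 9.2 19.999756515026093
shift units [-0.02  0.05  0.13] |turn -0.0 | target [0.711 0.157 0.284]
```

View pics/s2.png

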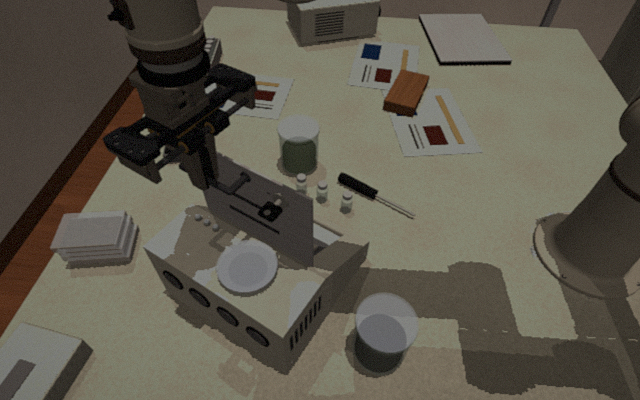

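The panel stands about plumb, gripped at the handle near (215,180). Releasing and going up, then forward to look into the opening.

```bash
python3 -m creep '[[0,0,0,0],[0,0,0,0],[0,0,0,0],[0,0,-0.2,0],[0,0,-0.4,0],[0,0,-0.4,0],[0,0,-0.4,0],[0,0,-0.2,0]]' 0.5 20
python3 -m creep '[[0,0.6,0,-0.08],[0,0,0,-0.08],[0,0,0,-0.08],[0,0,0,-0.08],[0,0,0,-0.08],[0,0,0,-0.08],[0,0,0,-0.08],[0,0,0,-0.08]]' 1 20
python3 - <<'E'
from h import *
go((-150,0,300),-90)
E
```

```text
clock: 13.25
tcp_pos: [0.7125, 0.1573, 0.3508]
tool_rot: [0.973, -0.232, 0.001, -0.0]
force: [-0.7, 0.0, 0.3]
finger_gap: 0.25
grasp_force: 0.0
clock: 14.25
tcp_pos: [0.7012, 0.1359, 0.3486]
tool_rot: [0.905, 0.425, -0.0, -0.0]
force: [0.2, -0.6, -0.4]
finger_gap: 0.006
grasp_force: 0.0
t 14.25 console tcp [ 30.5 -45.4 348.6] tilt [-0.001  0.    -1.   ] yang -102.9 F [ 0.2 -0.6 -0.4] gap 0.5 0.0
shift units [-4.65 -0.09  1.22] |turn -0.108 | target [ 0.579 -0.005  0.3  ]
```

```bash
python3 -m creep '[[0,0,0,-0.054],[0,0,0,-0.054],[-0.75,-0.19,0,0],[-0.75,-0.19,0,0],[-0.75,-0.19,0,0],[-0.75,-0.19,0.2,0],[-0.75,-0.19,0.4,0],[-0.75,-0.18,0.6,0]]'
python3 - <<'E'
from h import *
go((-150,0,300),-90)
from cell import camera
c=camera("wrist");np.savez("w3.npz",**c);cv2.imwrite("pics/w3.png",c["pixels"][:,:,::-1])
yaw,R,t=pose()
for y in(-54,-18,18,54):
  for l in ((-38.1-20.5,y,93.4+12.5),(-38.7,y,117.4)):print(l,proj(c,R@(np.array(l)/1e3)+t).round(1))
E
```

```text
clock: 15.25
tcp_pos: [0.5789, -0.0046, 0.3011]
tool_rot: [0.853, 0.522, 0.001, 0.001]
force: [-0.4, 0.2, -0.5]
finger_gap: 0.006
grasp_force: 0.0
t 15.25 console tcp [-150.1    0.6  301.1] tilt [ 0.002 -0.    -1.   ] yang -90.3 F [-0.4  0.2 -0.5] gap 0.5 0.0
shift units [0.   0.02 0.03] |turn -0.002 | target [ 0.579 -0.005  0.3  ]
(-58.6, -54, 105.9) [366.6 100. ]
(-38.7, -54, 117.4) [368.8  80.7]
(-58.6, -18, 105.9) [335.9 100.2]
(-38.7, -18, 117.4) [336.6  81. ]
(-58.6, 18, 105.9) [305.2 100.4]
(-38.7, 18, 117.4) [304.4  81.2]
(-58.6, 54, 105.9) [274.5 100.6]
(-38.7, 54, 117.4) [272.2  81.4]
```

View pics/w3.png

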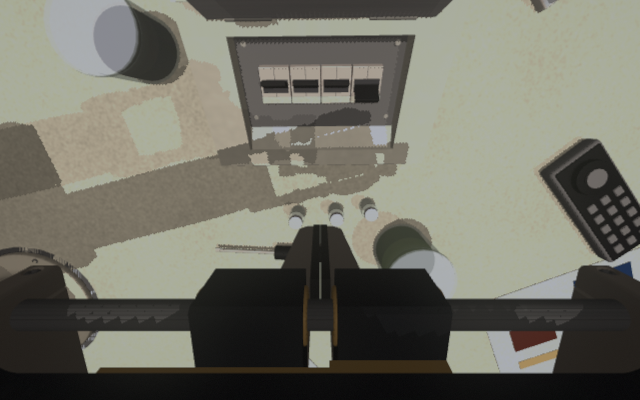

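The tripped toggle is the rightmost: dark and leaning down at (367,100), so console y = −54. The other three show as thin dark bars. I'll check the camera's offset on the wrist before going near the panel.

```bash
python3 - <<'E'
from h import *
c=np.load("w3.npz");yaw,R,t=pose()
print("camera in console",(R.T@(-c["R"].T@c["t"]-t)*1e3).round(1))
go((-82,-57,150),-90)
from cell import env;print(env.observe()["joint_positions"].round(2))
E
```

```text
camera in console [-77.1   1.6 470.6]
t 15.3 console tcp [-153.5    3.2  296.1] tilt [-0.008 -0.001 -1.   ] yang -90.4 F [ 1.8 -1.6 -1.5] gap 0.4 0.0
shift units [1.81 1.52 3.63] |turn -0.003 | target [0.661 0.03  0.15 ]
[-0.22  0.12  1.48 -0.    1.55  0.25]
```

The camera sits 73 mm to the panel side and 170 mm up, so it would meet the open panel. I'll flip the tool half a turn so the camera faces forward.

```bash
python3 -m creep '[[0,0,0,-0.083],[0,0,0,-0.083],[0,0,0,-0.083],[0,0,0,-0.083],[0,0,0,-0.083],[0,0,0,-0.083],[0,0,0,-0.083],[0,0,0,-0.083]]'
python3 -m creep '[[0,0,0,-0.083],[0,0,0,-0.083],[0,0,0,-0.083],[0,0,0,-0.083],[0,0,0,-0.083],[0,0,0,-0.083],[0,0,0,-0.083],[0,0,0,-0.083]]'
python3 - <<'E'
from h import *
go((-84,-57,150),90)
from cell import env;print(env.observe()["joint_positions"].round(2))
E
```

```text
clock: 16.3
tcp_pos: [0.5793, -0.0037, 0.3009]
tool_rot: [0.318, 0.948, 0.0, -0.0]
force: [-1.1, -0.2, 0.2]
finger_gap: 0.007
grasp_force: 0.0
clock: 17.3
tcp_pos: [0.5793, -0.0037, 0.3009]
tool_rot: [-0.364, 0.932, 0.0, 0.0]
force: [0.2, 0.3, 0.2]
finger_gap: 0.007
grasp_force: 0.0
t 17.3 console tcp [-149.     0.6  300.9] tilt [-0.  0. -1.] yang 69.4 F [0.2 0.3 0.2] gap 0.7 0.0
shift units [-2.03 -0.78  3.77] |turn -0.172 | target [0.66  0.028 0.15 ]
[-0.21  0.13  1.46  0.    1.55 -2.53]
```

```bash
python3 -m creep '[[0,0,0,-0.086],[0,0,0,-0.086],[-0.27,-0.24,0.6,0],[-0.27,-0.24,0.65,0],[-0.27,-0.24,0.65,0],[-0.27,-0.24,0.65,0],[-0.27,-0.24,0.6,0],[-0.27,-0.24,0.6,0]]'
python3 - <<'E'
from h import *
go((-84,-57,100),90)
from cell import camera
c=camera("wrist");np.savez("w4.npz",**c);cv2.imwrite("pics/w4.png",c["pixels"][:,:,::-1])
E
```

```text
clock: 18.3
tcp_pos: [0.6606, 0.0281, 0.15]
tool_rot: [-0.522, 0.853, 0.0, -0.0]
force: [0.5, 0.0, 0.1]
finger_gap: 0.006
grasp_force: 0.0
t 18.3 console tcp [-84.1 -57.6 150. ] tilt [-0.  0. -1.] yang 89.7 F [0.5 0.  0.1] gap 0.5 0.0
shift units [-0.    0.01  1.25] |turn -0.002 | target [0.66  0.028 0.1  ]
```

```bash
python3 -m creep '[[0,0,0.45,0],[0,0,0.45,0],[0,0,0.35,0],[0,0,0,0],[-0.2,0,0,0],[-0.2,0,0,0],[-0.2,0,0,0],[-0.18,0,0,0]]'
python3 -m creep '[[-0.03,0,0,0],[0,0,0,0],[-0.03,0,0,0],[0,0,0,0],[-0.02,0,0,0],[0,0,0,0],[0,0,0,0],[0,0,0,0]]'
python3 - <<'E'
from h import *
go((-84,-57,100),90)
E
```

```text
clock: 19.35
tcp_pos: [0.6696, 0.0441, 0.1046]
tool_rot: [-0.522, 0.853, -0.006, -0.012]
force: [-36.3, -40.5, 37.8]
finger_gap: 0.007
grasp_force: 26.9
clock: 20.35
tcp_pos: [0.6755, 0.0566, 0.1013]
tool_rot: [-0.522, 0.853, -0.001, -0.001]
force: [-3.8, -7.3, 6.0]
finger_gap: 0.005
grasp_force: 4.3
t 20.35 console tcp [-51.9 -58.1 101.3] tilt [-0.001 -0.004 -1.   ] yang 89.7 F [-3.8 -7.3  6. ] gap 0.5 4.341384954750538
shift units [0.8  0.02 0.04] |turn -0.002 | target [0.66  0.028 0.1  ]
```

```bash
python3 -m creep '[[-0.03,0,0,0],[-0.03,0,0,0],[0,0,0,0],[0,0,0,0],[0,0,0,0],[0,0,0,0],[0,0,0,0],[0,0,0,0]]'
python3 -m creep '[[0.3,0,0,0],[0.3,0,0,0],[0.3,0,-0.3,0],[0,0,-0.5,0],[0,0,-0.5,0],[0,0,-0.5,0],[0,0,-0.5,0],[0,0,-0.5,0]]'
python3 - <<'E'
from h import *
go((-84,-57,330),0)
from cell import camera
yaw,R,t=pose()
c=camera("scene");np.savez("sc5.npz",**c)
d=camera("wrist");np.savez("w5.npz",**d)
for y in (-54,-18): print(proj(c,R@np.array([-.0387,y/1e3,.117])+t),proj(d,R@np.array([-.0387,y/1e3,.117])+t))
p=proj(c,R@np.array([-.0387,-.018,.117])+t).astype(int)
o=np.zeros((400,800,3),np.uint8)
a=c["pixels"];o[:,:400]=cv2.resize(a[p[1]-50:p[1]+50,p[0]-50:p[0]+50],(400,400),interpolation=2)[:,:,::-1]
o[:250,400:]=cv2.resize(d["pixels"],(400,250))[:,:,::-1]
cv2.imwrite("pics/t5.png",o)
E
```

```text
clock: 21.35
tcp_pos: [0.6756, 0.0568, 0.1014]
tool_rot: [-0.522, 0.853, -0.002, -0.003]
force: [-7.8, -14.0, 7.5]
finger_gap: 0.004
grasp_force: 7.8
clock: 22.35
tcp_pos: [0.6604, 0.0285, 0.2142]
tool_rot: [-0.522, 0.853, -0.0, 0.0]
force: [0.3, -0.7, 0.1]
finger_gap: 0.007
grasp_force: 0.0
t 22.35 console tcp [-83.7 -57.2 214.2] tilt [ 0. -0. -1.] yang 89.7 F [ 0.3 -0.7  0.1] gap 0.7 0.0
shift units [ 0.01  0.   -2.9 ] |turn 0.748 | target [0.66  0.028 0.33 ]
[352.83661749 224.97180939] [324.31006855 241.22913199]
[354.4250509  209.50852024] [360.88565745 241.08764247]
```

View pics/t5.png

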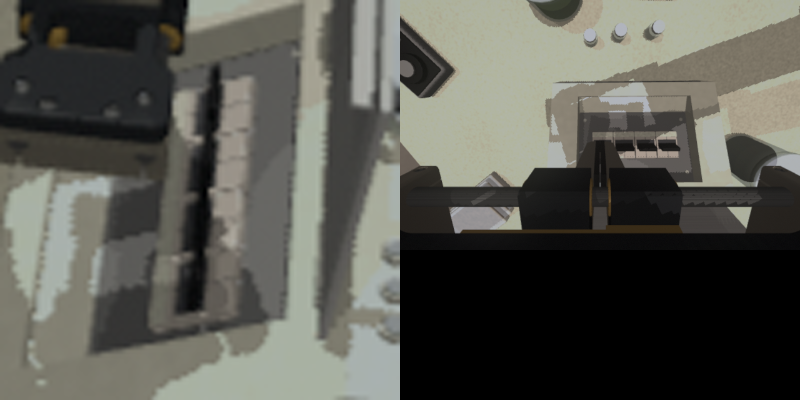

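```bash
python3 - <<'E'
from h import *
c=np.load("sc5.npz");g=c["pixels"].max(2)
for r in range(172,240,3):
    print(r,340,' '.join(f"{v:3d}" for v in g[r,340:368]))
yaw,R,t=pose()
for y in (-54,-18,18,54):
  for a in (0,.5,.8,1.0):
    th=np.radians(30)+.5-a
    print(y,a,[proj(c,R@(np.array([-38.1-k*np.sin(th)+m*np.cos(th),y,93.4+k*np.cos(th)+m*np.sin(th)])/1e3)+t).round(1).tolist() for k,m in ((24,-3),(24,3),(6,-3))])
E
```

```text
172 340  42  41  35  37  39  39  37  37  26  59  92 100 100 100 100 101 101 100 101 102 102 102 102  97  88  80  71  82
175 340  41  41  41  39  37  46  87 100 101 100 101 101  90  83  74  84  76  55  46  78  91  91  91  91  91  91  91  91
178 340  40  40  41  41  41  40  41  54  82  91  91  91  91  92  91  81  49  22  20  76  91  91  85 108 129 140 136 109
181 340  35  40  40  41  41  41  40  65  86 113 122 120 119 112 104  75  34  22  20  62 134 153 154 154 154 153 132 113
184 340  78  53  39  39  41  40  36 135 161 162 160 156 140  94  56  36  21  24  24  83 139 153 141 135 141 136 126 112
187 340  44  41  41  40  39  40  36 139 162 161 151 139 105  64  51  30  11  12  35 112 147 154 154 154 154 153 135 107
190 340  37  40  37  32  31  23  51  92 149 164 156 153 112  58  44  28  22  18  43 132 154 154 153 154 153 146 129 103
193 340  18  20  20  19  17  60  84  97 102 114 143 152 146 147 105  32  22  61 118 142 146 148 153 154 154 134 113  98
196 340  63  61  60  62  64  61  89 101 102  99  97  96  75  56  39  24  23  35  88 140 154 154 154 154 157 137 110  96
199 340  40  44  52 
[... 1855 characters left out ...]
354.5, 225.0], [351.0, 229.9]]
-18 0 [[343.1, 212.4], [344.8, 211.0], [350.7, 215.9]]
-18 0.5 [[347.1, 210.0], [349.9, 209.4], [351.3, 215.0]]
-18 0.8 [[350.5, 209.4], [353.5, 209.3], [352.0, 214.7]]
-18 1.0 [[352.9, 209.3], [356.0, 209.5], [352.6, 214.5]]
18 0 [[344.9, 197.8], [346.5, 196.4], [352.2, 201.3]]
18 0.5 [[348.8, 195.4], [351.5, 194.7], [352.9, 200.5]]
18 0.8 [[352.1, 194.7], [355.0, 194.6], [353.6, 200.1]]
18 1.0 [[354.5, 194.5], [357.5, 194.8], [354.1, 199.9]]
54 0 [[346.6, 183.9], [348.2, 182.5], [353.7, 187.4]]
54 0.5 [[350.4, 181.4], [353.0, 180.7], [354.3, 186.5]]
54 0.8 [[353.6, 180.6], [356.5, 180.5], [355.0, 186.2]]
54 1.0 [[355.9, 180.5], [358.9, 180.8], [355.6, 186.0]]
```

The toggles' right dark edges step evenly (358.5, 357, 356, 354.6), matching predictions for all four fully up, so the tripped one is on. Now back to the handle.

```bash
python3 -m creep '[[0,0,-0.56,0],[0,0,-0.56,0],[0,0,-0.56,0],[0,0,-0.56,0],[0,0,-0.56,0],[0,0,-0.54,0],[0,0,0,0.083],[0,0,0,0.083]]'
python3 -m creep '[[0,0,0,0.083],[0,0,0,0.083],[0,0,0,0.083],[0,0,0,0.083],[0,0,0,0.083],[0,0,0,0.083],[0,0,0,0.083],[0,0,0,0]]' 0.5 20
python3 - <<'E'
from h import *
go((54,-45,340),0)
E
```

```text
clock: 23.45
tcp_pos: [0.6602, 0.0284, 0.3457]
tool_rot: [-0.364, 0.931, 0.0, -0.0]
force: [0.4, -0.1, -0.4]
finger_gap: 0.004
grasp_force: 0.0
clock: 24.45
tcp_pos: [0.6601, 0.0284, 0.3454]
tool_rot: [0.23, 0.973, -0.0, -0.001]
force: [-0.8, 0.7, -0.4]
finger_gap: 0.253
grasp_force: 0.0
t 24.45 console tcp [-84.  -57.  345.4] tilt [-0.001  0.    -1.   ] yang 0.2 F [-0.8  0.7 -0.4] gap 23.2 0.0
shift units [0.29 3.45 0.13] |turn 0.001 | target [0.711 0.157 0.34 ]
```

```bash
python3 -m creep '[[0.05,0.58,0,0],[0.05,0.58,0,0],[0.05,0.58,0,0],[0.05,0.57,0,0],[0.05,0.57,0,0],[0.05,0.57,0,0],[0,0,0.3,0],[0,0,0,0]]'
python3 - <<'E'
from h import *
go((54,-45,284),0)
from cell import camera
d=camera("wrist");np.savez("w6.npz",**d);c=camera("side")
yaw,R,t=pose()
for x in ((54,-90,297),(54,0,297),(16,-110,315),(20,-110,315)):
  X=R@(np.array(x)/1e3)+t;print(x,proj(d,X).round(1),proj(c,X).round(1))
o=np.zeros((400,800,3),np.uint8)
o[:250,:400]=cv2.resize(d["pixels"],(400,250))[:,:,::-1]
o[:,400:]=cv2.resize(c["pixels"][110:230,170:290],(400,400),interpolation=2)[:,:,::-1]
o[250:,:400]=cv2.resize(d["pixels"][180:330,120:520],(400,150))[:,:,::-1]
cv2.imwrite("pics/t6.png",o)
E
```

```text
clock: 25.45
tcp_pos: [0.7108, 0.1571, 0.3317]
tool_rot: [0.23, 0.973, -0.001, -0.002]
force: [-0.2, -0.6, -0.1]
finger_gap: 0.251
grasp_force: 0.0
t 25.45 console tcp [ 53.8 -44.3 331.7] tilt [-0.004 -0.    -1.   ] yang 0.1 F [-0.2 -0.6 -0.1] gap 23.1 0.0
shift units [-0.02  0.01  1.19] |turn 0.001 | target [0.711 0.157 0.284]
(54, -90, 297) [321.  278.3] [182.7 165.1]
(54, 0, 297) [321.2 162.1] [230.7 190.7]
(16, -110, 315) [269.  315.6] [188.8 136.1]
(20, -110, 315) [274.5 315.7] [186.8 137.6]
```

View pics/t6.png

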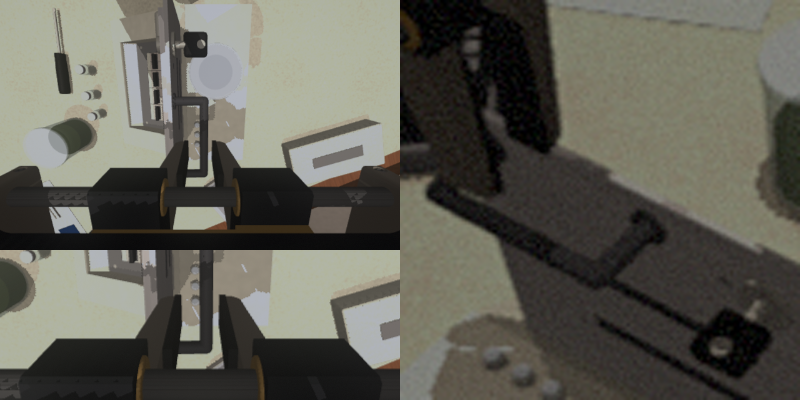

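In the wrist view the bar is at column about 326, against 321 predicted, so it sits about 3.5 mm further back. Correcting, descending and gripping.

```bash
python3 -m creep '[[0,0.09,0,0],[0,0,0.2,0],[0,0,0.2,0],[0,0,0.2,0],[0,0,0.2,0],[0,0,0.2,0],[0,0,0.19,0],[0,0,0,0]]'
python3 -m creep '[[0,0,0,0],[0,0,0,0],[0,0,0,0],[0,0,0,0],[0,0,0,0],[0,0,0,0],[0,0,0,0],[0,0,0,0]]' 1 20
python3 - <<'E'
from h import *
go((54,-45,284),0)
for s in (121.5,):
  f=np.radians(np.linspace(s,0,17));x=-146.3*np.cos(f)-40.6*np.sin(f);z=146.3*np.sin(f)-40.6*np.cos(f)
  print(x[0]+15.9,z[0]+150);print(np.c_[np.diff(x)/40,-np.diff(z)/40].round(2).tolist())
E
```

```text
clock: 26.55
tcp_pos: [0.7127, 0.1602, 0.2855]
tool_rot: [0.231, 0.973, -0.0, -0.001]
force: [0.0, 0.0, 0.9]
finger_gap: 0.25
grasp_force: 0.0
clock: 27.55
tcp_pos: [0.7134, 0.1604, 0.2872]
tool_rot: [0.231, 0.973, 0.0, 0.001]
force: [0.6, 2.5, 3.6]
finger_gap: 0.099
grasp_force: 20.0
t 27.55 console tcp [ 57.9 -45.2 287.2] tilt [ 0.001  0.    -1.   ] yang 0.1 F [0.6 2.5 3.6] gap 9.1 20.000756084918976
shift units [ 0.01 -0.1   0.08] |turn 0.001 | target [0.711 0.157 0.284]
57.72434934516716 295.95469777247126
[[-0.49, -0.11], [-0.5, -0.04], [-0.5, 0.03], [-0.49, 0.09], [-0.48, 0.16], [-0.45, 0.22], [-0.42, 0.28], [-0.38, 0.33], [-0.33, 0.38], [-0.28, 0.42], [-0.22, 0.45], [-0.16, 0.48], [-0.1, 0.49], [-0.03, 0.5], [0.04, 0.5], [0.1, 0.49]]
```

```bash
python3 -m creep '[[0,-0.49,-0.11,0],[0,-0.5,-0.04,0],[0,-0.5,0.03,0],[0,-0.49,0.09,0],[0,-0.48,0.16,0],[0,-0.45,0.22,0],[0,-0.42,0.28,0],[0,-0.38,0.33,0]]'
python3 - <<'E'
from h import *
f=np.radians(60.75);go((15.9-146.3*np.cos(f)-40.6*np.sin(f),-45,150-8.8+146.3*np.sin(f)-40.6*np.cos(f)),0)
E
```

```text
clock: 28.55
tcp_pos: [0.6463, 0.0274, 0.248]
tool_rot: [0.231, 0.973, 0.0, 0.0]
force: [1.7, 1.9, 0.0]
finger_gap: 0.1
grasp_force: 20.0
t 28.55 console tcp [-91.1 -45.2 248. ] tilt [ 0.001  0.001 -1.   ] yang 0.1 F [1.7 1.9 0. ] gap 9.2 20.000069439411163
shift units [ 0.01  0.   -0.02] |turn 0.0 | target [0.646 0.028 0.249]
```

Tracking well; closing the rest of the way.

```bash
python3 -m creep '[[0,-0.33,0.38,0],[0,-0.28,0.42,0],[0,-0.22,0.45,0],[0,-0.16,0.48,0],[0,-0.1,0.49,0],[0,-0.03,0.5,0],[0,0.04,0.45,0],[0,0.07,0.35,0]]'
python3 -m creep '[[0,0.03,0.1,0],[0,0.01,0.08,0],[0,0,0.03,0],[0,0,0.03,0],[0,0,0,0],[0,0,0,0],[0,0,0,0],[0,0,0,0]]'
python3 - <<'E'
from h import *
go((-130.4,-45,100.6),0)
E
```

```text
clock: 29.55
tcp_pos: [0.6273, -0.0103, 0.1052]
tool_rot: [0.231, 0.973, -0.002, -0.001]
force: [-2.1, -9.0, 0.2]
finger_gap: 0.101
grasp_force: 20.0
clock: 30.55
tcp_pos: [0.6283, -0.0084, 0.096]
tool_rot: [0.231, 0.973, -0.002, -0.001]
force: [-0.1, -6.9, -0.8]
finger_gap: 0.101
grasp_force: 20.0
t 30.55 console tcp [-131.2  -45.2   96. ] tilt [-0.002 -0.003 -1.   ] yang 0.1 F [-0.1 -6.9 -0.8] gap 9.3 20.005367696285248
shift units [ 0.01  0.02 -0.11] |turn 0.001 | target [ 0.628 -0.008  0.101]
```

```bash
python3 -m creep '[[0,0,0.04,0],[0,0,0,0],[0,0,0.04,0],[0,0,0,0],[0,0,0.04,0],[0,0,0,0],[0,0,0,0],[0,0,0,0]]'
python3 - <<'E'
from h import *
go((-130.4,-45,96),0)
E
```

```text
clock: 31.55
tcp_pos: [0.6286, -0.0082, 0.0942]
tool_rot: [0.231, 0.973, -0.001, -0.001]
force: [-7.8, -4.7, 14.3]
finger_gap: 0.1
grasp_force: 20.0
t 31.55 console tcp [-130.8  -45.4   94.2] tilt [-0.002 -0.003 -1.   ] yang 0.1 F [-7.8 -4.7 14.3] gap 9.2 20.00135064125061
shift units [ 0.01  0.01 -0.04] |turn 0.001 | target [ 0.628 -0.008  0.096]
```

```bash
python3 -m creep '[[0,0,0,0],[0,0,0,0],[0,0,0.06,0],[0,0,0.06,0],[0,0,0,0],[0,0,0,0],[0,0,0,0],[0,0,0,0]]' 1 35
python3 - <<'E'
from h import *
go((-130.4,-45,96),0)
from cell import camera
E
python3 -m creep '[[0,0,0,0],[0,0,0,0],[0,0,-0.2,0],[0,0,-0.4,0],[0,0,-0.5,0],[0,0,-0.5,0],[0,0,-0.5,0],[0,0,-0.5,0]]' 0.39 10
python3 - <<'E'
from h import *
go((-117,59,160),0)
from cell import camera
c=camera("scene");np.savez("sc7.npz",**c);d=camera("side");np.savez("sd7.npz",**d)
s=np.load("scene0.npz")
for n,(x0,x1,y0,y1) in (("before",(290,350,165,260)),):
  for cc in (s,c):
    g=cc["pixels"].max(2)[y0:y1,x0:x1];k,l,st,ce=cv2.connectedComponentsWithStats((g<70).astype(np.uint8))
    for i in range(1,k):
        if st[i,4]>30: print(st[i]+[x0,y0,0,0,0],ce[i]+[x0,y0])
E
```

```text
clock: 32.55
tcp_pos: [0.6289, -0.0082, 0.0938]
tool_rot: [0.23, 0.973, -0.002, -0.0]
force: [-21.5, -3.4, 37.1]
finger_gap: 0.095
grasp_force: 35.0
t 32.55 console tcp [-130.8  -45.7   93.8] tilt [-0.002 -0.003 -1.   ] yang 0.1 F [-21.5  -3.4  37.1] gap 8.7 34.999724328517914
shift units [ 0.02  0.01 -0.05] |turn 0.001 | target [ 0.628 -0.008  0.096]
clock: 33.55
tcp_pos: [0.6292, -0.0071, 0.194]
tool_rot: [0.231, 0.973, 0.0, 0.0]
force: [0.9, -0.2, 0.1]
finger_gap: 0.304
grasp_force: 0.0
t 33.55 console tcp [-129.5  -45.4  194. ] tilt [ 0.001 -0.    -1.   ] yang 0.1 F [ 0.9 -0.2  0.1] gap 28.0 0.0
shift units [2.61 0.32 0.85] |turn 0.001 | target [0.542 0.051 0.16 ]
[313 173  15  10 104] [320.15384615 177.61538462]
[339 184   7  40  82] [341.74390244 203.97560976]
[301 198  20  53 323] [308.23219814 223.11145511]
[290 165   8  30 219] [293.40182648 179.01826484]
[302 165  48  32 474] [321.53797468 175.49156118]
[338 184   8  40 104] [341.69230769 204.56730769]
[301 198  20  53 340] [308.15882353 223.13529412]
```

The handle blob is the same as before opening (centroid within 0.1 px), so the panel is flush. Now to the key.

```bash
python3 -m creep '[[0.65,0.08,0,0],[0.65,0.08,0,0],[0.65,0.08,0,0],[0.65,0.07,0,0],[0.01,0,0.57,0],[0,0,0.57,0],[0,0,0.57,0],[0,0,0.57,0]]'
python3 -m creep '[[0,0,0.03,0],[0,0,0,0],[0,0,0,0],[0,0,0,0],[0,0,0,0],[0,0,0,0],[0,0,0,0],[0,0,0,0]]' 1 10
python3 - <<'E'
from h import *
go((-117,59,101.6),90)
E
```

```text
clock: 34.65
tcp_pos: [0.5408, 0.051, 0.0997]
tool_rot: [0.231, 0.973, -0.0, -0.001]
force: [0.4, 0.2, 0.2]
finger_gap: 0.305
grasp_force: 0.0
clock: 35.65
tcp_pos: [0.5394, 0.052, 0.0992]
tool_rot: [0.231, 0.973, 0.0, -0.002]
force: [-4.7, 3.0, -3.8]
finger_gap: 0.211
grasp_force: 9.8
t 35.65 console tcp [-117.3   61.3   99.2] tilt [-0.004  0.002 -1.   ] yang 0.1 F [-4.7  3.  -3.8] gap 19.4 9.760725907981396
shift units [-0.06  0.01 -0.06] |turn -0.749 | target [0.542 0.051 0.102]
```

```bash
python3 -m creep '[[-0.03,0,-0.04,-0.06],[0,0,0,-0.08],[0,0,0,-0.08],[0,0,0,-0.08],[0,0,0,-0.08],[0,0,0,-0.08],[0,0,0,-0.08],[0,0,0,-0.08]]'
python3 -m creep '[[0,0,0,-0.07],[0,0,0,-0.06],[0,0,0,-0.03],[0,0,0,-0.02],[0,0,0,0],[0,0,0,0],[0,0,0,0],[0,0,0,0]]' 1 20
python3 - <<'E'
from h import *
go((-117,59,101.6),90)
from cell import env;print(env.observe()["torque"])
E
```

```text
clock: 36.65
tcp_pos: [0.5418, 0.0499, 0.102]
tool_rot: [-0.407, 0.913, -0.0, -0.001]
force: [-3.5, -1.4, 0.9]
finger_gap: 0.123
grasp_force: 9.6
clock: 37.65
tcp_pos: [0.5421, 0.0503, 0.1015]
tool_rot: [-0.569, 0.823, 0.0, -0.0]
force: [-5.1, -0.7, 0.9]
finger_gap: 0.107
grasp_force: 21.0
t 37.65 console tcp [-117.5   58.2  101.5] tilt [-0.001 -0.    -1.   ] yang 96.0 F [-5.1 -0.7  0.9] gap 9.9 20.984353073872626
shift units [-0.01  0.02 -0.  ] |turn 0.05 | target [0.542 0.051 0.102]
[ 0.13105456  0.76963406 -0.45626202]
```

```bash
python3 -m creep '[[0,0,0,0],[0,0,0,0],[0,0,0,0],[0,0,-0.5,0],[0,0,-0.6,0],[0,0,-0.6,0],[0,0,-0.7,0],[0,0,-0.7,0]]' 0.3 10
python3 -m creep '[[0.8,0,-0.2,0],[0.8,0,-0.2,0],[0.8,0,-0.2,0],[0.8,0,0,0],[0.8,0,0,0],[0.8,0,0,0],[0.8,0,0,0],[0,0,0,0]]'
python3 - <<'E'
from h import *
from cell import camera
go((-117,59,101.6),90)
for n,B in (("scene",[(290,350,165,260),(180,300,150,300),(365,450,100,205)]),("side",[(255,350,170,235)])):
  s=np.load(n+"0.npz");c=camera(n);np.savez(n+"9.npz",**c)
  for cc in (s,c):
    x0,x1,y0,y1=B[0]
    g=cc["pixels"].max(2)[y0:y1,x0:x1];k,l,st,ce=cv2.connectedComponentsWithStats((g<70).astype(np.uint8))
    for i in range(1,k):
        if st[i,4]>60: print(n,st[i]+[x0,y0,0,0,0],(ce[i]+[x0,y0]).round(1))
# bystanders: edge-template displacement before/after
s=np.load("scene0.npz");c=np.load("scene9.npz")
e=lambda a:cv2.cvtColor(a["pixels"],cv2.COLOR_RGB2GRAY)
for nm,(x,y,h) in dict(v1=(268,203,10),v2=(264,225,10),v3=(262,246,10),jarb=(218,258,34),jara=(388,125,24),dish=(420,180,28),driver=(238,205,16)).items():
  m=cv2.matchTemplate(e(c)[y-h-5:y+h+6,x-h-5:x+h+6],e(s)[y-h:y+h+1,x-h:x+h+1],cv2.TM_CCOEFF_NORMED);_,v,_,p=cv2.minMaxLoc(m);print(nm,p[0]-5,p[1]-5,round(v,3))
E
```

```text
clock: 38.65
tcp_pos: [0.5427, 0.0504, 0.2265]
tool_rot: [-0.569, 0.823, -0.0, 0.0]
force: [0.5, 0.1, 0.5]
finger_gap: 0.346
grasp_force: 0.0
clock: 39.65
tcp_pos: [0.4794, -0.0748, 0.2515]
tool_rot: [-0.518, 0.854, -0.03, -0.033]
force: [-0.1, 0.2, -0.2]
finger_gap: 0.351
grasp_force: 0.0
t 39.65 console tcp [-257.4   57.8  251.5] tilt [-0.025 -0.085 -0.996] yang 89.3 F [-0.1  0.2 -0.2] gap 32.2 0.0
shift units [-3.82  0.14  3.43] |turn -0.006 | target [0.542 0.051 0.102]
scene [313 173  15  10 104] [320.2 177.6]
scene [339 184   7  40  82] [341.7 204. ]
scene [301 198  20  53 323] [308.2 223.1]
scene [312 172  15  10 103] [319.7 176.7]
scene [338 184   7  40  78] [341.4 203.6]
scene [300 198  20  52 328] [307.6 222.2]
side [283 170  32   7 145] [297.4 172.1]
side [338 173  12  17 152] [344.  180.2]
side [262 178  47  37 382] [288.4 193. ]
side [266 208  44  24 110] [287.6 219.7]
side [323 209  12  18 131] [328.2 217.5]
side [255 213  40  22 107] [273.6 224.1]
side [282 170  33   8 151] [297.1 172.2]
side [338 173  12  17 153] [344.  180.2]
side [263 176  49  38 436] [288.5 192.3]
side [315 190  16  20 144] [322.4 199.9]
side [339 201  11  19 134] [344.9 209.8]
side [324 207  20  20 208] [330.6 216.2]
side [266 208  45  23 113] [288.2 219.1]
side [255 213  41  22 115] [274.2 223.9]
v1 0 0 0.58
v2 0 0 0.588
v3 0 0 0.667
jarb 0 0 0.973
jara 0 0 1.0
dish 0 0 0.999
driver 0 0 0.955
```

The vials, jars, dish and screwdriver are unmoved, and the key is back. But the handle and slots are about 1 px (roughly 2 mm) off flush, so the panel lifted slightly within the cam's play. I'll press it down gently on the handle bar with shut fingers.

```bash
python3 -m creep '[[-0.6,0,0,0],[-0.6,0,0,0],[-0.6,0,0,0],[-0.6,0,0,0],[-0.6,0,0,0],[0,0,0,0],[0,0,0,0],[0,0,0,0]]' 1 20
python3 - <<'E'
from h import *
go((-130.4,-45,125),90)
E
```

```text
clock: 40.75
tcp_pos: [0.5349, 0.0312, 0.2412]
tool_rot: [-0.518, 0.854, -0.03, -0.032]
force: [0.1, -0.4, -0.2]
finger_gap: 0.006
grasp_force: 0.0
t 40.75 console tcp [-137.8   56.   241.2] tilt [-0.024 -0.085 -0.996] yang 89.3 F [ 0.1 -0.4 -0.2] gap 0.5 0.0
shift units [-0.47 -2.47  2.92] |turn -0.006 | target [ 0.628 -0.008  0.125]
```

```bash
python3 -m creep '[[-0.12,-0.62,0.2,0],[-0.12,-0.62,0.2,0],[-0.12,-0.62,0.2,0],[-0.11,-0.61,0.4,0],[0,0,0.5,0],[0,0,0.5,0],[0,0,0.5,0],[0,0,0.42,0]]'
python3 -m creep '[[0,0,0.1,0],[0,0,0.05,0],[0,0,0.05,0],[0,0,0.05,0],[0,0,0.03,0],[0,0,0,0],[0,0,0,0],[0,0,0,0]]'
python3 - <<'E'
from h import *
go((-130.4,-45,114.4),90)
E
```

```text
clock: 41.75
tcp_pos: [0.6277, -0.0067, 0.1234]
tool_rot: [-0.519, 0.854, -0.03, -0.033]
force: [0.3, 0.1, 0.1]
finger_gap: 0.004
grasp_force: 0.0
clock: 42.75
tcp_pos: [0.629, -0.0076, 0.1145]
tool_rot: [-0.519, 0.854, -0.03, -0.032]
force: [1.5, 3.1, 5.2]
finger_gap: 0.003
grasp_force: 2.9
t 42.75 console tcp [-130.2  -45.5  114.5] tilt [-0.023 -0.084 -0.996] yang 89.3 F [1.5 3.1 5.2] gap 0.3 2.854134449735284
shift units [0.01 0.01 0.  ] |turn -0.006 | target [ 0.628 -0.008  0.114]
```

```bash
python3 -m creep '[[0,0,0.06,0],[0,0,0.05,0],[0,0,0.04,0],[0,0,0,0],[0,0,0,0],[0,0,0,0],[0,0,0,0],[0,0,0,0]]'
python3 -m creep '[[0,0,-0.5,0],[0,0,-0.7,0],[0,0,-0.7,0],[0,0,-0.7,0],[0,0,-0.7,0],[0,0.6,0,0],[0,0.6,0,0],[0,0.6,0,0]]'
python3 -m creep '[[0.6,0.6,0,0],[0.6,0,0,0],[0.6,0,0,0],[0.6,0,0,0],[0.6,0,0,0],[0,0,0,0],[0,0,0,0],[0,0,0,0]]'
cat > chk.py <<'E'
from h import *
from cell import camera
go((-117,59,101.6),90)
for n,(x0,x1,y0,y1) in (("scene",(290,350,165,260)),("side",(255,350,170,235))):
  for cc in (np.load(n+"0.npz"),camera(n)):
    g=cc["pixels"].max(2)[y0:y1,x0:x1];k,l,st,ce=cv2.connectedComponentsWithStats((g<70).astype(np.uint8))
    for i in range(1,k):
        if st[i,4]>60: print(n,st[i]+[x0,y0,0,0,0],(ce[i]+[x0,y0]).round(1))
E
python3 chk.py
```

```text
clock: 43.75
tcp_pos: [0.6294, -0.0076, 0.1139]
tool_rot: [-0.519, 0.854, -0.031, -0.031]
force: [-10.9, 6.2, 29.5]
finger_gap: 0.005
grasp_force: 15.3
clock: 44.75
tcp_pos: [0.5662, 0.0358, 0.2371]
tool_rot: [-0.518, 0.854, -0.03, -0.034]
force: [0.7, 0.0, 0.1]
finger_gap: 0.004
grasp_force: 0.0
clock: 45.75
tcp_pos: [0.491, -0.0584, 0.2476]
tool_rot: [-0.519, 0.854, -0.03, -0.033]
force: [0.2, 0.2, -0.2]
finger_gap: 0.003
grasp_force: 0.0
t 45.75 console tcp [-237.6   54.9  247.6] tilt [-0.025 -0.084 -0.996] yang 89.4 F [ 0.2  0.2 -0.2] gap 0.2 0.0
shift units [-3.32  0.2   3.37] |turn -0.005 | target [0.542 0.051 0.102]
scene [313 173  15  10 104] [320.2 177.6]
scene [339 184   7  40  82] [341.7 204. ]
scene [301 198  20  53 323] [308.2 223.1]
scene [313 173  15  10 102] [320.2 177.6]
scene [339 184   7  40  79] [341.8 203.9]
scene [301 198  20  53 336] [308.2 222.3]
side [283 170  32   7 145] [297.4 172.1]
side [338 173  12  17 152] [344.  180.2]
side [262 178  47  37 382] [288.4 193. ]
side [266 208  44  24 110] [287.6 219.7]
side [323 209  12  18 131] [328.2 217.5]
side [255 213  40  22 107] [273.6 224.1]
side [284 170  31   8 148] [297.4 172.2]
side [338 173  12  17 152] [344.  180.2]
side [263 178  47  37 427] [289.6 193.4]
side [313 189  18  19 155] [322.5 199.6]
side [315 200  35  28 356] [336.  214.9]
side [265 208  45  24 113] [287.3 219.6]
side [255 213  40  22 110] [273.8 224.2]
```

The panel is flush and the key blob matches its locked starting position exactly. Handing in.

```bash
python3 -c "
from cell import workorder
print(workorder.job_done())"
```

```text
the job is handed in; nothing more can be done
None
```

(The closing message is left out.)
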